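Stop the sorting belt, push the stray bone aside, release the stop

TASK

Press the red mushroom stop button on the yellow box fully in so that it latches; then, with the belt stopped, push the reddish-brown bone sideways right off the black belt onto the steel side plate; then turn the mushroom clockwise by pushing on its bar until it pops up again, and let it go. Work with the fingertips only: push things, do not squeeze the button's bar or lift the bone, and leave the other finds and tools where they are.

Things in the scene. Friction and masses are not known exactly. Their poses are not given: they have to be found in the camera images.
- plunger (a joint): Press of the red mushroom stop head into its yellow box: 0 = up, 0.005 m = fully in. Snap action: resistance is about 6 N at first and falls; past about 2.6 mm the head snaps down by itself to 5 mm and stays latched. Only turning it releases it.
- mushroom (a joint): Turn of the mushroom head, clockwise seen from above: 0 = rest, 0.8 rad = end stop; not anticlockwise. While it is latched, turning it cams it upward (about 0.06 N m); after about 0.5 rad it pops up the 5 mm by itself. A light spring turns it back to 0 when let go.
- stop_top (a point): Centre of the top of the bar on the red mushroom head, on the turning axis, 122 mm above the table (117 latched). Moves and turns with the head; x runs along the bar, z up. The bar, 56 mm long, 14 thick (8 in its top 3 mm), 18 high, stands on a flat red disc 60 mm across. Disc and bar rise 5 mm as it is turned free. White arrows point clockwise.
- cheek_a: The bar's face on its +y side (red, 56 x 3 x 14.5 mm, part of the head). Pushed towards -y near the bar's +x end it turns the head clockwise. Origin on the turning axis, 32 mm below stop_top; axes as stop_top.
- cheek_b: The bar's face on its -y side (red, 56 x 3 x 14.5 mm, part of the head). Pushed towards +y near the bar's -x end it turns the head clockwise. Origin on the turning axis, 32 mm below stop_top; axes as stop_top.
- stopbox: Yellow control box, 110 x 110 x 70 mm high, fixed to the table, with the red mushroom head in the middle of its top; origin at the centre of its underside, z up. The head's bar at rest runs along its x axis.
- conveyor: Bench sorting conveyor, fixed. Origin on the table under the middle of the black belt; y along the belt, z up. Belt: x -60 to +60 mm, y -190 to +190, top at z = 70 mm. A steel side plate joins it level on its far side (x +60 to +180, y -180 to +180) and ends in a rim 15 mm high at x = +180 mm. The near side has a rail just below belt level.
- plate_mid (a point): Centre of the steel side plate's top, 120 mm from the belt's middle line; axes as the conveyor.
- bone: Reddish-brown knuckle bone lying on the black belt, about 70 mm long (its x axis), 36 mm wide at the thick ends and 24 mm at the waist, 28 mm high, about 90 g; origin at the centre of its underside.
- bone_end_a (a point): Tip of one end of the reddish-brown bone (35 mm from its middle along +x, 13 mm up).
- bone_end_b (a point): Tip of the other end of the reddish-brown bone (35 mm from its middle along -x, 13 mm up).
- vertebra: Pale vertebra, 38 mm across with three spurs, 26 mm high, loose on the same belt near its -y end; bystander. Origin at the centre of its underside.
- toe_bone: Yellowish knuckle bone 60 mm long, 24 mm high, loose on the table beyond the yellow box; bystander. Origin at the centre of its underside.
- jar: Small closed jar, 44 mm across, 60 mm high, loose on the table on the robot's side of the yellow box; bystander. Origin at the centre of its underside.
- magnifier: Hand lens lying on the table on the near side of the conveyor: ring 84 mm across, handle 100 mm, 14 mm high; bystander. Origin under the ring's centre.
- long_bone: Long bone 265 mm by 60 mm, 42 mm high, lying at the far side of the table; bystander. Origin at the centre of its underside.
- jaw: Dark grey jaw fossil, 120 mm by 50 mm, 33 mm high, at the left of the table; bystander. Origin under its middle.
- brush: Cleaning brush lying at the right of the table; bystander.
There are look-alikes about, which are no part of the job. Several things have the shape of the bone; the one meant has the colours described above.

How it is judged:
On the way, in this order (a step that is already met when the one before it is completed fails the run):
1. the mushroom button is pressed in and latched (value of joint plunger above 0.004 m), for 0.2 s.
2. with the button still latched in, the reddish-brown bone lies wholly off the belt, on the steel side plate (x of bone in the frame of conveyor between 0.072 and 0.18 m and x of each of bone_end_a, bone_end_b in the frame of conveyor above 0.06 m and y of bone in the frame of conveyor between -0.18 and 0.18 m and z of bone in the frame of conveyor between 0.062 and 0.085 m and value of joint plunger above 0.0035 m), for 0.2 s.
3. the mushroom is turned clockwise and has popped up (value of joint mushroom above 0.2 rad and value of joint plunger below 0.002 m), for 0.02 s.
At the end, for the whole second after the job is handed in: The mushroom is up (within 1 mm) and turned back to rest (under 0.1 rad); the bone lies still, wholly on the steel side plate (middle at least 12 mm past the belt's edge, both end tips past it); every other find and tool is within 30 mm of where it began (x of bone in the frame of conveyor between 0.072 and 0.18 m and x of each of bone_end_a, bone_end_b in the frame of conveyor above 0.06 m and y of bone in the frame of conveyor between -0.18 and 0.18 m and z of bone in the frame of conveyor between 0.062 and 0.085 m and value of joint plunger below 0.001 m and value of joint mushroom below 0.1 rad and linear speed of bone below 0.01 m/s and distance of each of vertebra, toe_bone, jar, magnifier, long_bone, jaw, brush from where it was at the start of the episode below 0.03 m); the robot touches nothing.
It fails at once if the bone is lifted (more than 20 mm above the belt) (z of bone in the frame of conveyor above 0.09 m).
It fails at once if the button's bar is squeezed between the fingers (more than 10 N on both of its faces at once) (contact force between the fingers and cheek_a above 10 N and contact force between the fingers and cheek_b above 10 N).
It fails at once if another find or tool is moved more than 30 mm or carried off (distance of any of vertebra, toe_bone, jar, magnifier, long_bone, jaw, brush from where it was at the start of the episode above 0.03 m).
It also fails if it takes over 58 s, if anything falls off the work surface, if the arm or the gripper's body presses on something with over 40 N, if the wrist force passes 120 N, or if a joint passes its speed limit or range.

ROBOT

A 6-joint arm with a two-finger parallel gripper is mounted at the origin on the work surface. World frame = base frame: x ahead of the robot, y to its left, z up, the work surface at z = 0. Lengths are in m, angles in rad, forces in N, time in s.
With the tool pointing down it reaches from about 0.275 to 1 m from the base axis. Payload 8.4 kg.
Tool frame: the origin (TCP) lies midway between the tips of the shut fingers; the grasp point (between the pads) lies 19 mm behind it (bot.grip_depth is the distance from the TCP to the grasp point, in m); z points along the fingers, y is the line along which they close (so a half turn about z gives the same grasp; the last joint's range is limited). The gripper opens to 85 mm and grips with 20 to 120 N. Pads are 22 mm wide; open, the fingers measure 114 mm over their backs; the gripper's body (76 mm by 85 mm) begins 54 mm behind the grasp point. The pads swing forward as they close: fully open they stand 13 mm farther back than shut.
Start: joints at [-0.002, 0.353, 1.633, -0, 1.155, -0.002], TCP at [0.625, -0, 0.231] pointing down, gripper open.
Joint ranges: [-2.63, 2.63], [-0.92, 2.1], [0.06, 2.66], [-1.3, 4.44], [0, 2.69], [-3.02, 3.02]. Speed limits (rad/s): [2.22, 2.22, 2.79, 3.14, 3.14, 3.14].

INTERFACE

Orientations are given as a unit quaternion [w, x, y, z].
In Python, from workcell import bot gives the robot as it stands.
- The arm moves only by the shell command python3 -m crank 'ROWS' [FORCE]. ROWS is JSON, a list that holds one entry, the list of rows, each a list of 7 numbers: the shift along the tool's x, y, z in cm, then the turn, a rotation vector about the tool's x, y, z in degrees, then the finger opening in cm, from 0 to 8.54. A call has 1 to 10 rows; each row shifts and turns the commanded pose from where the row before left it, along the tool's axes as they then stand; what a row does not reach is not made up. A row lasts 1/8 s, in which the tool goes at most 62.5 mm and 10.7 degrees, less where a joint would pass 70% of its speed; a pose out of reach is approached as far as the arm can. A call is refused whole if a number of a shift passes 6.25 or a number of a turn 10.7, either way. A call with a gripper value outside its range is refused whole. The fingers move at their own pace and stop on an object; FORCE is the grip in N (left out, the last holds). Time passes only in rows, so rows that do not move let the fingers close. It gives the time, the measured TCP pose, the force, the opening and the grip force at its end, in the units of the state.
- bot.state(): the state, without advancing time (a new reading comes with each control period).
- bot.capture(name): name is "scene" or "side" or "wrist"; returns a dict with "frame" (420x560x3 uint8, red, green, blue), "fov_y" (degrees; the focal length in pixels is half the picture's height over the tangent of half this angle, whatever the lens; pixels are square), "cx", "cy" (the principal point, pixels), "rvec" (rotation vector, rad) and "tvec" (3), from world to camera coordinates, as OpenCV has them; the wrist camera has in their place "hand_eye" (4x4, takes a point from camera to tool coordinates, whose origin is the TCP and whose axes are the flange's). Camera axes: x right, y down, z forward; pixel columns grow to the right and rows downward; lengths in m; the calibration is good to about 2 mm. A picture is of the moment at which its call begins: read the wrist's pose just before it. There is no depth.
- bot.sign_off(): hands the job in; it is judged then, once.
The state is a dict: "t": time; "q": joint angles; "qvel": joint speeds; "effort": joint torques, N m; "tcp_pos": TCP position; "eef_rot": TCP orientation; "contact_force": force on the tool from outside, world axes, zero at the start; "torque": the same for the moment, N m; "finger_gap": finger opening in m; "gripper_force": force on a finger pad.
Only numpy, scipy, OpenCV 4.12 (cv2) and the standard library are available. Lean on these libraries where they do the work, as an engineer would, in place of code of your own. Each camera call takes 0.05 s, during which the arm holds its last target. There are 200 camera calls.

## Working session

There is one attempt and no reset: what is moved stays moved. The work goes in short steps, Python scripts to look and compute and a shell command to move; the robot and the scene stay as the last step left them, time stands still between calls to the robot, and variables do not carry over. Pictures are saved under pics/ and viewed, at most 10 in all, crops included, and the job is handed in when it is done.

```bash
mkdir -p pics; ls
cat > h.py <<'E'
import numpy as np, cv2
from workcell import bot
from scipy.spatial.transform import Rotation as R
def cap(n):
    s=bot.state(); c=bot.capture(n); c['img']=cv2.cvtColor(c['frame'],cv2.COLOR_RGB2BGR)
    f=210/np.tan(np.radians(c['fov_y'])/2); c['K']=np.array([[f,0,c['cx']],[0,f,c['cy']],[0,0,1]])
    if n=='wrist':
        T=np.eye(4);w,x,y,z=s['eef_rot'];T[:3,:3]=R.from_quat([x,y,z,w]).as_matrix();T[:3,3]=s['tcp_pos']
        M=np.linalg.inv(T@np.array(c['hand_eye']))
        c['Rm'],c['t']=M[:3,:3],M[:3,3]
    else:
        c['Rm']=R.from_rotvec(np.ravel(c['rvec'])).as_matrix();c['t']=np.ravel(c['tvec'])
    return c
def ray(c,uv,z):
    "pixels -> points on plane z"
    uv=np.atleast_2d(uv).astype(float)
    d=np.c_[uv,np.ones(len(uv))]@np.linalg.inv(c['K']).T@c['Rm']
    o=-c['Rm'].T@c['t']
    return o+d*((z-o[2])/d[:,2:])
def proj(c,p):
    q=(np.atleast_2d(p)@c['Rm'].T+c['t'])@c['K'].T
    return q[:,:2]/q[:,2:]
E
python3 - <<'E'
from h import *
for n in ['scene','side']:
    c=cap(n); cv2.imwrite(f'pics/{n}0.png',c['img']); print(n,c['fov_y'],-c['Rm'].T@c['t'],c['Rm'].round(2).tolist())
print(bot.state())
E
```

```text
pics
scene 43.13547970781383 [1.64545759 0.55913147 1.13646972] [[-0.43, 0.9, -0.02], [0.58, 0.26, -0.77], [-0.69, -0.34, -0.64]]
side 42.69585146149912 [ 0.14780319 -1.19854523  0.85566   ] [[0.95, -0.3, -0.02], [-0.17, -0.48, -0.86], [0.25, 0.82, -0.51]]
{'t': 0.1, 'q': array([-2.39633466e-03,  3.53574986e-01,  1.63403905e+00, -6.59715286e-06,
        1.15520770e+00, -2.40328585e-03]), 'qvel': array([-0.002922  , -0.00285023, -0.00184909,  0.00097728,  0.00081329,
       -0.00081995]), 'effort': array([ 4.27485766e-04, -6.06356549e+01, -3.42817569e+01, -7.40920814e-05,
        3.91241178e-03, -4.99377973e-05]), 'tcp_pos': array([6.24582507e-01, 1.22432546e-06, 2.30648058e-01]), 'eef_rot': array([-4.33461050e-04,  7.07103247e-01,  7.07110048e-01, -4.35642028e-04]), 'contact_force': array([-0.7153622 ,  0.63884556, -0.99765617]), 'torque': array([-0.03715479,  0.00344811, -0.00815756]), 'gripper_force': 0.0, 'finger_gap': 0.08520429923974818}
```

View pics/scene0.png

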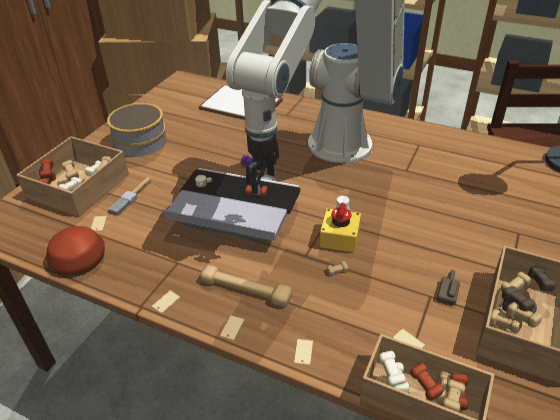

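View pics/side0.png

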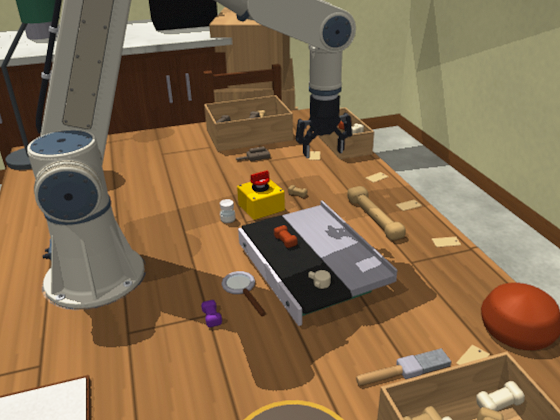

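The side view shows the belt quad around (310,260), the reddish-brown bone on it at (286,236), the vertebra at (320,280), the yellow box at (261,198) with the red mushroom at (261,180), and the jar at (228,210). The red look-alikes lie in the trays, at scene (427,380) and (47,170), and a purple one is on the table at side (211,313). Only the bone at side (286,236) / scene (257,188) is reddish-brown and on the belt. I'll measure it from both views and confirm in the wrist view.

Run:
```python
from h import *
c=cap('side'); hsv=cv2.cvtColor(c['img'],cv2.COLOR_BGR2HSV)
def blob(m,near):
    n,l,s,cen=cv2.connectedComponentsWithStats(m.astype(np.uint8))
    i=1+np.argmin([np.hypot(*(cen[k]-near))+(1e3 if s[k,4]<20 else 0) for k in range(1,n)])
    return l==i,s[i],cen[i]
H,S,V=cv2.split(hsv)
red=((H<9)|(H>172))&(S>150)&(V>60)
for nm,p,z in [('bone',(286,236),.084),('mush',(261,180),.115)]:
    m,s,ce=blob(red,p); print(nm,s,ce,ray(c,ce,z).round(3))
    ys,xs=np.nonzero(m); P=ray(c,np.c_[xs,ys],z)[:,:2]; r=cv2.minAreaRect(P.astype(np.float32)*1000); print(r)
yl=(H>20)&(H<33)&(S>180)&(V>120); m,s,ce=blob(yl,(261,200)); print('yel',s,ce,ray(c,ce,.06).round(3))
bl=(V<50); bl[:190]=0;bl[330:]=0;bl[:,:225]=0;bl[:,400:]=0
m,s,ce=blob(bl,(300,255)); ys,xs=np.nonzero(m); P=ray(c,np.c_[xs,ys],.07)[:,:2]; print('belt',s,cv2.minAreaRect(P.astype(np.float32)*1000))
w=cap('wrist'); cv2.imwrite('pics/w0.png',w['img'])
print(-w['Rm'].T@w['t'],w['Rm'].round(2).tolist())
cv2.imwrite('pics/crop0.png',cv2.resize(c['img'][150:330,200:420],None,fx=3.3,fy=3.3,interpolation=cv2.INTER_CUBIC))
```

```text
bone [274 225  23  23 258] [285.13953488 235.54263566] [[ 0.482 -0.105  0.084]]
((480.4443054199219, -105.20030212402344), (45.660362243652344, 97.43099212646484), 8.347787857055664)
mush [250 170  19  15 203] [259.75369458 177.58128079] [[0.49  0.167 0.115]]
((488.92822265625, 171.1576690673828), (88.55354309082031, 52.95682144165039), 73.91801452636719)
yel [ 237  180   48   40 1123] [262.68477293 199.72751558] [[0.486 0.13  0.06 ]]
belt [ 242  216  110   99 4072] ((474.276123046875, -183.73973083496094), (126.99813842773438, 388.62432861328125), 6.962049961090088)
[0.62444161 0.07463652 0.37283186] [[1.0, -0.0, -0.0], [-0.0, -0.96, 0.29], [-0.0, -0.29, -0.96]]
```

View pics/crop0.png

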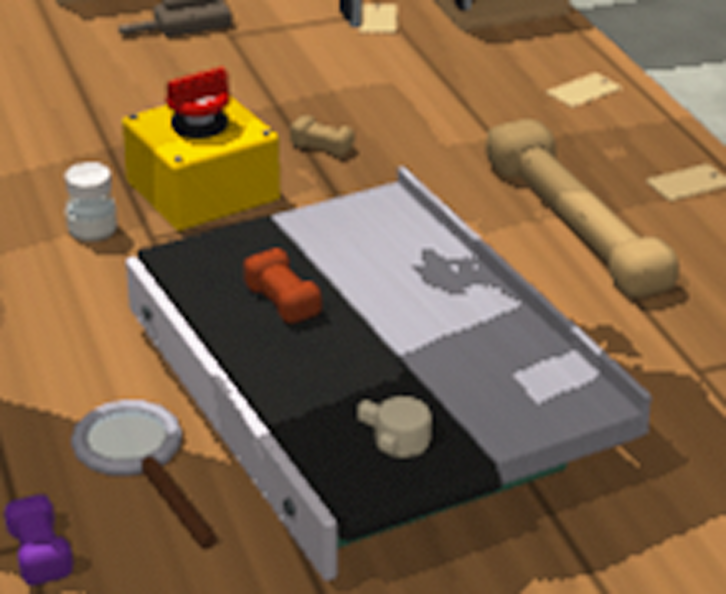

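View pics/w0.png

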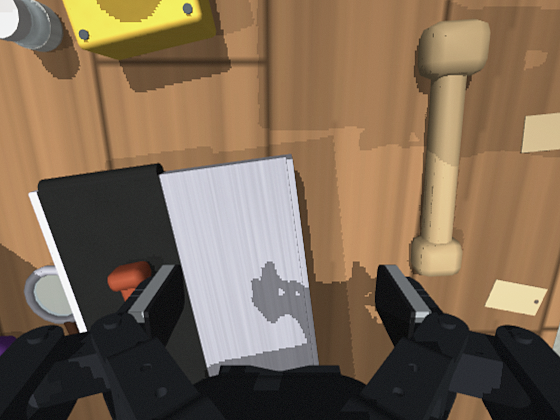

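The crop confirms it: the reddish-brown bone lies alone on the belt near its +y end, with the pale vertebra at the other end. The purple and yellowish bones are off the belt. The wrist view shows image up = world +y, and the box at top left. I'm moving over the box and bone with the fingers shut.

```bash
python3 -m crank '[[[1.75,-3.4,-1.25,0,0,0,0],[1.75,-3.4,-1.25,0,0,0,0],[1.75,-3.4,-1.25,0,0,0,0],[1.75,-3.4,-1.25,0,0,0,0],[0,0,0,0,0,0,0],[0,0,0,0,0,0,0]]]'
python3 - <<'E'
from h import *
w=cap('wrist'); cv2.imwrite('pics/w1.png',w['img']); np.savez('w1.npz',K=w['K'],Rm=w['Rm'],t=w['t'])
H,S,V=cv2.split(cv2.cvtColor(w['img'],cv2.COLOR_BGR2HSV))
red=((H<9)|(H>172))&(S>150)&(V>60)
n,l,s,ce=cv2.connectedComponentsWithStats(red.astype(np.uint8))
for i in range(1,n):
    if s[i,4]>150:
        print(s[i],ce[i])
        for z in (.084,.104,.122):
            ys,xs=np.nonzero(l==i); r=cv2.minAreaRect((ray(w,np.c_[xs,ys],z)[:,:2]*1000).astype(np.float32)); print(z,r)
yl=(H>20)&(H<33)&(S>180)&(V>120)
ys,xs=np.nonzero(yl); print('yel',cv2.minAreaRect((ray(w,np.c_[xs,ys],.07)[:,:2]*1000).astype(np.float32)))
E
```

```text
t: 0.95
tcp_pos: [0.4896, 0.0699, 0.2813]
eef_rot: [0.0, 0.707, 0.707, 0.0]
contact_force: [0.2, 0.3, -0.0]
finger_gap: -0.0
gripper_force: 0.0
[ 254   24   66   70 3295] [286.37875569  58.37814871]
0.084 ((495.99017333984375, 188.94076538085938), (60.907413482666016, 60.95524597167969), 57.35111618041992)
0.104 ((495.58111572265625, 186.32411193847656), (57.318939208984375, 57.36396408081055), 57.35072326660156)
0.122 ((495.2130126953125, 183.9691619873047), (54.089298248291016, 54.131771087646484), 57.351036071777344)
yel ((492.41558837890625, 184.90570068359375), (101.67495727539062, 87.02796173095703), 11.109078407287598)
```

View pics/w1.png

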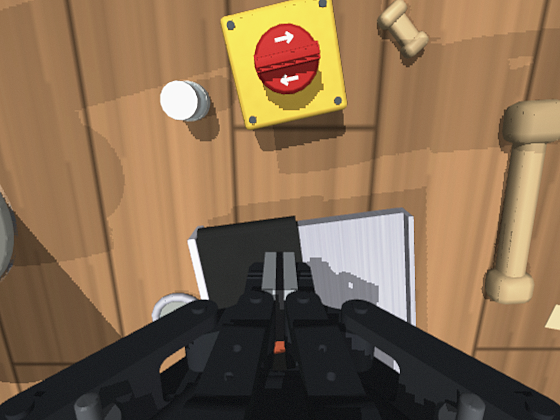

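The wrist view shows the box top with the mushroom disc centred at (286,58). The arrows are at (285,38) and (289,78), and the bar tilts about 11° up to the right. The bone is hidden behind the gripper. I'll cross-check the button with the side and scene cameras.

Run:
```python
from h import *
w=dict(np.load('w1.npz')); w['img']=cv2.imread('pics/w1.png')
print('box bottom corners',ray(w,[(248,129),(345,106),(222,14)],.07).round(4).tolist())
print('screws',ray(w,[(231,25),(253,120),(338,101),(323,3)],.07).round(4).mean(0))
for n in('side','scene'):
    c=cap(n); cv2.imwrite(f'pics/{n}1.png',c['img']); H,S,V=cv2.split(cv2.cvtColor(c['img'],cv2.COLOR_BGR2HSV))
    print(n,'proj axis',proj(c,[(.4955,.186,.122),(.4955,.186,.104)]).round(1).tolist())
    red=((H<9)|(H>172))&(S>150)&(V>60); k,l,s,ce=cv2.connectedComponentsWithStats(red.astype(np.uint8))
    for i in range(1,k):
        if s[i,4]>60: print(s[i],ce[i].round(1),'z.084',ray(c,ce[i],.084).round(3)[0],'z.108',ray(c,ce[i],.108).round(3)[0])
    # bone outline
```

```text
box bottom corners [[0.4567, 0.1236, 0.07], [0.5573, 0.1467, 0.07], [0.4348, 0.2307, 0.07]]
screws [0.496475 0.1864   0.07    ]
side proj axis [[259.8, 172.4], [260.0, 177.7]]
[339 119  12  11  75] [344.3 123.6] z.084 [0.918 0.536 0.084] z.108 [0.894 0.482 0.108]
[250 170  19  15 203] [259.8 177.6] z.084 [0.504 0.224 0.084] z.108 [0.493 0.18  0.108]
[274 225  23  23 253] [285.1 235.7] z.084 [ 0.481 -0.105  0.084] z.108 [ 0.471 -0.139  0.108]
[ 482  283   78   67 3330] [521.4 315.6] z.084 [ 0.853 -0.545  0.084] z.108 [ 0.831 -0.566  0.108]
scene proj axis [[341.4, 208.2], [341.1, 212.8]]
[ 39 159  16  25 251] [ 46.6 170.8] z.084 [ 0.677 -0.811  0.084] z.108 [ 0.699 -0.78   0.108]
[245 185  23  11 153] [255.6 189.4] z.084 [ 0.477 -0.111  0.084] z.108 [ 0.504 -0.096  0.108]
[332 203  19  19 220] [341.1 213.4] z.084 [0.476 0.18  0.084] z.108 [0.502 0.188 0.108]
[  46  226   59   49 2124] [ 74.4 249.8] z.084 [ 0.935 -0.454  0.084] z.108 [ 0.951 -0.431  0.108]
[411 363  33  37 503] [426.9 380.7] z.084 [0.928 0.55  0.084] z.108 [0.945 0.55  0.108]
[451 373  17  12 136] [459.8 377.7] z.084 [0.89  0.613 0.084] z.108 [0.908 0.612 0.108]
[459 393   9  17  97] [463.2 402.1] z.084 [0.946 0.632 0.084] z.108 [0.962 0.63  0.108]
```

All views agree: axis at (0.496, 0.186), yaw about 12°. Going above the bar, then pressing gently.

```bash
python3 -m crank '[[[3,0.15,3.2,0,0,0,0],[3,0.15,3.2,0,0,0,0],[3,0.15,3.2,0,0,0,0],[2.6,0.15,3.2,0,0,0,0],[0,0,1.3,0,0,0,0],[0,0,0.6,0,0,0,0],[0,0,0.4,0,0,0,0],[0,0,0,0,0,0,0]]]' && python3 -m crank '[[[0,0,0.2,0,0,0,0],[0,0,0.2,0,0,0,0],[0,0,0.2,0,0,0,0],[0,0,0,0,0,0,0]]]'
```

```text
t: 2.1
tcp_pos: [0.4954, 0.1855, 0.1308]
eef_rot: [0.0, 0.707, 0.707, 0.0]
contact_force: [-0.4, 1.1, 0.3]
finger_gap: -0.0001
gripper_force: 0.0
t: 2.6
tcp_pos: [0.4949, 0.186, 0.1241]
eef_rot: [-0.0, 0.707, 0.707, -0.0]
contact_force: [-0.3, -0.6, -0.3]
finger_gap: 0.0
gripper_force: 0.0
```

```bash
python3 -m crank '[[[0,0,0.1,0,0,0,0],[0,0,0.1,0,0,0,0],[0,0,0.1,0,0,0,0],[0,0,0,0,0,0,0]]]' && python3 -m crank '[[[0,0,0.1,0,0,0,0],[0,0,0.1,0,0,0,0],[0,0,0.1,0,0,0,0],[0,0,0,0,0,0,0]]]'
```

```text
t: 3.1
tcp_pos: [0.4951, 0.1861, 0.1215]
eef_rot: [0.0, 0.707, 0.707, 0.0]
contact_force: [-1.4, 0.0, 4.6]
finger_gap: -0.0001
gripper_force: 2.3
t: 3.6
tcp_pos: [0.4948, 0.1859, 0.118]
eef_rot: [-0.0, 0.707, 0.707, -0.0]
contact_force: [0.4, 0.1, 0.1]
finger_gap: 0.0003
gripper_force: 0.0
```

```bash
python3 -m crank '[[[0,0,0.1,0,0,0,0],[0,0,0.1,0,0,0,0],[0,0,0,0,0,0,0]]]' && python3 -m crank '[[[0,0,-3,0,0,0,0],[0,0,-6,0,0,0,0],[-4,0,-4,0,0,0,0],[-5,0,-2,0,0,0,0],[-5,0,0,0,0,0,0],[0,0,0,0,0,0,0]]]'
python3 - <<'E'
from h import *
for n in('side','scene','wrist'):
    c=cap(n); cv2.imwrite(f'pics/{n}2.png',c['img']); H,S,V=cv2.split(cv2.cvtColor(c['img'],cv2.COLOR_BGR2HSV))
    if n=='wrist': np.savez('w2.npz',K=c['K'],Rm=c['Rm'],t=c['t'])
    red=((H<9)|(H>172))&(S>150)&(V>60); k,l,s,ce=cv2.connectedComponentsWithStats(red.astype(np.uint8))
    for i in range(1,k):
        if s[i,4]>60: print(n,s[i],ce[i].round(1),'z.084',ray(c,ce[i],.084).round(3)[0],'z.108',ray(c,ce[i],.108).round(3)[0])
E
```

```text
t: 3.98
tcp_pos: [0.4952, 0.1861, 0.1169]
eef_rot: [0.0, 0.707, 0.707, 0.0]
contact_force: [-2.5, -0.7, 8.5]
finger_gap: 0.0001
gripper_force: 4.1
t: 4.72
tcp_pos: [0.4949, 0.0434, 0.2666]
eef_rot: [0.0, 0.708, 0.706, 0.0]
contact_force: [-0.3, -0.5, -0.0]
finger_gap: -0.0003
gripper_force: 0.0
side [339 119  12  11  78] [344.1 123.6] z.084 [0.917 0.535 0.084] z.108 [0.893 0.481 0.108]
side [251 172  18  15 208] [259.9 179.3] z.084 [0.502 0.213 0.084] z.108 [0.491 0.169 0.108]
side [274 225  23  23 239] [285.1 235.5] z.084 [ 0.482 -0.105  0.084] z.108 [ 0.471 -0.139  0.108]
side [ 482  283   78   67 3355] [521.3 315.3] z.084 [ 0.853 -0.544  0.084] z.108 [ 0.831 -0.565  0.108]
scene [ 39 159  16  25 249] [ 46.5 170.9] z.084 [ 0.678 -0.811  0.084] z.108 [ 0.7   -0.78   0.108]
scene [245 185  22  11 142] [255.7 189.3] z.084 [ 0.476 -0.112  0.084] z.108 [ 0.503 -0.096  0.108]
scene [332 204  19  19 223] [341.1 214.9] z.084 [0.482 0.182 0.084] z.108 [0.509 0.191 0.108]
scene [  46  226   59   49 2135] [ 74.3 249.8] z.084 [ 0.935 -0.454  0.084] z.108 [ 0.951 -0.431  0.108]
scene [411 363  33  37 514] [426.9 380.9] z.084 [0.929 0.55  0.084] z.108 [0.945 0.55  0.108]
scene [451 373  17  12 135] [459.8 377.7] z.084 [0.89  0.614 0.084] z.108 [0.908 0.612 0.108]
scene [459 393   9  17  94] [463.2 402. ] z.084 [0.946 0.632 0.084] z.108 [0.962 0.63  0.108]
wrist [ 245    0   71   65 3467] [280.4  29.6] z.084 [0.496 0.187 0.084] z.108 [0.496 0.182 0.108]
```

The button is latched: the head sits about 5 mm lower in both views and there was 8.5 N at the bottom. Now looking at the bone from near.

```bash
python3 -m crank '[[[-5.8,-0.6,0,0,0,0,0],[-5.8,-0.6,0,0,0,0,0],[-5.8,-0.6,0,0,0,0,0],[-5.8,-0.6,0,0,0,0,0],[0,0,0,0,0,0,0],[0,0,0,0,0,0,0]]]'
python3 - <<'E'
from h import *
w=cap('wrist'); cv2.imwrite('pics/w3.png',w['img']); np.savez('w3.npz',K=w['K'],Rm=w['Rm'],t=w['t'])
H,S,V=cv2.split(cv2.cvtColor(w['img'],cv2.COLOR_BGR2HSV))
red=((H<12)|(H>172))&(S>150)&(V>40)
n,l,s,ce=cv2.connectedComponentsWithStats(red.astype(np.uint8))
for i in range(1,n):
    if s[i,4]>150:
        ys,xs=np.nonzero(l==i); P=ray(w,np.c_[xs,ys],.085)[:,:2]*1000
        m=P.mean(0); _,_,vt=np.linalg.svd(P-m,full_matrices=False); print(s[i],ce[i],m,vt[0],cv2.minAreaRect(P.astype(np.float32)))
E
```

```text
t: 5.62
tcp_pos: [0.4713, -0.185, 0.2659]
eef_rot: [-0.001, 0.707, 0.707, 0.0]
contact_force: [0.8, 0.2, -0.4]
finger_gap: -0.0002
gripper_force: 0.0
[ 267   63   48   82 2337] [291.27941806 102.54985024] [ 482.27465316 -105.44460021] [ 0.21212278 -0.97724302] ((482.6884765625, -107.07261657714844), (36.082130432128906, 70.7570571899414), 12.841809272766113)
[ 512  336   48   69 2052] [541.23148148 368.3957115 ] [ 787.96436508 -411.80081805] [ 0.36282698 -0.93185652] ((783.3218994140625, -422.11810302734375), (55.71662521362305, 105.11579895019531), 13.904626846313477)
```

View pics/w3.png

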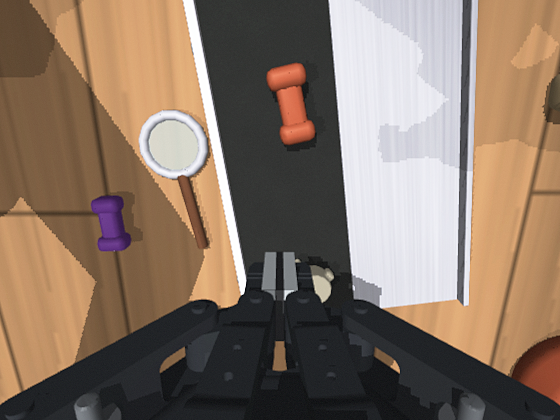

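The wrist view shows the bone at (291,103), and its rectangle of 36 x 71 mm at (0.4825,-0.107) matches the given size. The vertebra is near (318,285), and the belt/plate edge runs from (329,0) to (354,300). I'll push with both fingertips side by side: tool turned 82°, fingers 3 cm open, starting on the near side of the bone.

```bash
python3 -m crank '[[[3.6,-1.65,0,0,0,0,3],[3.6,-1.65,0,0,0,0,3],[0,0,0,0,0,10.25,3],[0,0,0,0,0,10.25,3],[0,0,0,0,0,10.25,3],[0,0,0,0,0,10.25,3],[0,0,0,0,0,10.25,3],[0,0,0,0,0,10.25,3],[0,0,0,0,0,10.25,3],[0,0,0,0,0,10.25,3]]]' && python3 -m crank '[[[0,0,5,0,0,0,3],[0,0,5,0,0,0,3],[0,0,3.5,0,0,0,3],[0,0,0,0,0,0,3],[0,0,0,0,0,0,3]]]'
python3 - <<'E'
from h import *
w=dict(np.load('w3.npz'))
E=ray(w,[(329,0),(354,300)],.07)[:,:2]; e=E[0]-E[1]; e/=np.linalg.norm(e); print('edge',E,'yaw',np.degrees(np.arctan2(-e[0],e[1])))
n=np.array([e[1],-e[0]]); b=np.array([.4825,-.107]); print('bone centre to edge',(b-E[0])@n)
w,x,y,z=bot.state()['eef_rot']; M=R.from_quat([x,y,z,w]).as_matrix(); p=bot.state()['tcp_pos'][:2]; print(M.round(3)); print('tcp->bone along tool x,y', (b-p)@M[:2,:2])
E
```

```text
t: 6.92
tcp_pos: [0.4382, -0.1121, 0.2662]
eef_rot: [-0.0, 0.998, 0.068, -0.0]
contact_force: [0.1, -0.0, 0.5]
finger_gap: 0.0301
gripper_force: 0.0
t: 7.55
tcp_pos: [0.4389, -0.1133, 0.1324]
eef_rot: [0.0, 0.998, 0.071, 0.001]
contact_force: [0.4, -0.1, -0.2]
finger_gap: 0.0301
gripper_force: 0.0
edge [[ 0.51591708 -0.01649473]
 [ 0.55897945 -0.32644249]] yaw 7.909713597033808
bone centre to edge -0.045553811041483025
[[ 0.99   0.141  0.001]
 [ 0.141 -0.99  -0.   ]
 [ 0.001  0.    -1.   ]]
tcp->bone along tool x,y [ 0.04400939 -0.00013835]
```

```bash
python3 -m crank '[[[0,0,3,0,0,0,3],[0,0,2.3,0,0,0,3],[0,0,0,0,0,0,3],[1,0,0,0,0,0,3],[1,0,0,0,0,0,3],[1,0,0,0,0,0,3],[1,0,0,0,0,0,3],[1,0,0,0,0,0,3]]]' && python3 -m crank '[[[1,0,0,0,0,0,3],[1,0,0,0,0,0,3],[1,0,0,0,0,0,3],[0.8,0,0,0,0,0,3],[0.6,0,0,0,0,0,3],[0.4,0,0,0,0,0,3],[0.2,0,0,0,0,0,3],[0,0,0,0,0,0,3]]]'
python3 - <<'E'
from h import *
E=np.array([.51592,-.0165]); a=np.radians(7.9); n=np.array([np.cos(a),np.sin(a)]);tt=np.array([-n[1],n[0]])
for k in('side','scene'):
    c=cap(k); cv2.imwrite(f'pics/{k}3.png',c['img']); H,S,V=cv2.split(cv2.cvtColor(c['img'],cv2.COLOR_BGR2HSV))
    red=((H<12)|(H>172))&(S>150)&(V>40)
    ys,xs=np.nonzero(red); P=ray(c,np.c_[xs,ys],.085)[:,:2]
    d=(P-E)@n; e=(P-E)@tt; m=(np.abs(d-.03)<.12)&(e<.0)&(e>-.3)
    print(k,m.sum(),P[m].mean(0),'d range',d[m].min(),d[m].max(),'mean',d[m].mean(),'e',e[m].min(),e[m].max())
E
```

```text
t: 8.55
tcp_pos: [0.4883, -0.1069, 0.0783]
eef_rot: [0.0, 0.998, 0.07, -0.0]
contact_force: [-0.8, -0.5, 0.9]
finger_gap: 0.0298
gripper_force: 0.4
t: 9.55
tcp_pos: [0.5371, -0.1001, 0.0783]
eef_rot: [-0.0, 0.998, 0.07, 0.0]
contact_force: [0.2, 0.2, 0.0]
finger_gap: 0.0298
gripper_force: 0.0
side 139 [ 0.56588717 -0.11779524] d range 0.013662987644149187 0.054125006857215247 mean 0.035570473253948576 e -0.13388477918430808 -0.07278471949177477
scene 144 [ 0.56410489 -0.09595016] d range 0.012973677323435162 0.062277740950275155 mean 0.036807598754305754 e -0.12274489460047004 -0.05378551618901994
```

The bone lies wholly on the plate, its near side 13 mm past the edge. Backing off, lifting and moving over the button's +y side with the fingers shut.

```bash
python3 -m crank '[[[-1,0,0,0,0,0,3],[-1,0,0,0,0,0,3],[0,0,-6,0,0,0,3],[0,0,-6,0,0,0,0],[0.6,-5.3,0,0,0,-4,0],[0.6,-5.3,0,0,0,0,0],[0.6,-5.3,0,0,0,0,0],[0.6,-5.3,0,0,0,0,0],[0.6,-5.3,0,0,0,0,0],[0.5,-5.2,0,0,0,0,0]]]' && python3 -m crank '[[[0,0,0,0,0,0,0],[0,0,0,0,0,0,0]]]'
python3 - <<'E'
from h import *
E=np.array([.51592,-.0165]); a=np.radians(7.9); n=np.array([np.cos(a),np.sin(a)]);tt=np.array([-n[1],n[0]])
for k in('side','scene'):
    c=cap(k); cv2.imwrite(f'pics/{k}4.png',c['img']); H,S,V=cv2.split(cv2.cvtColor(c['img'],cv2.COLOR_BGR2HSV))
    red=((H<12)|(H>172))&(S>150)&(V>40)
    ys,xs=np.nonzero(red); P=ray(c,np.c_[xs,ys],.085)[:,:2]
    d=(P-E)@n; e=(P-E)@tt; m=(np.abs(d-.03)<.12)&(e<.0)&(e>-.3)
    print(k,m.sum(),'d',d[m].min(),d[m].max(),'mean',d[m].mean(),'e',e[m].min(),e[m].max())
w,x,y,z=bot.state()['eef_rot']; M=R.from_quat([x,y,z,w]).as_matrix(); p=bot.state()['tcp_pos'][:2]
print(np.degrees(np.arctan2(M[1,0],M[0,0])),'to go tool x,y', (np.array([.5075,.2161])-p)@M[:2,:2])
E
```

```text
t: 10.9
tcp_pos: [0.4883, 0.2159, 0.1983]
eef_rot: [0.0, 0.995, 0.104, 0.0]
contact_force: [1.3, -1.1, -0.1]
finger_gap: 0.0001
gripper_force: 0.0
t: 11.15
tcp_pos: [0.4886, 0.2142, 0.1981]
eef_rot: [0.0, 0.994, 0.105, -0.0]
contact_force: [-0.6, -0.8, 0.7]
finger_gap: 0.0001
gripper_force: 0.0
side 253 d 0.014748196557647253 0.05870307157648652 mean 0.03555321597028653 e -0.13388477918430808 -0.04134065071566067
scene 82 d 0.010978469948219164 0.05615921436036186 mean 0.03260080000947001 e -0.12396388772472451 -0.055375784768398995
11.943700313592563 to go tool x,y [0.01860725 0.00129759]
```

```bash
python3 -m crank '[[[1.9,0.1,0,0,0,0,0],[0,0,4,0,0,0,0],[0,0,2.5,0,0,0,0],[0,0,0,0,0,0,0]]]' && python3 -m crank '[[[0,0,0.9,0,0,0,0],[0,0,0.8,0,0,0,0],[0,0,0.5,0,0,0,0],[0,0,0.3,0,0,0,0],[0,0,0,0,0,0,0],[0,0,0,0,0,0,0]]]'
python3 - <<'E'
from h import *
c=cap('side'); cv2.imwrite('pics/side5.png',cv2.resize(c['img'][120:240,190:350],None,fx=4,fy=4,interpolation=cv2.INTER_CUBIC))
E
```

```text
t: 11.75
tcp_pos: [0.5069, 0.2159, 0.1317]
eef_rot: [0.001, 0.995, 0.104, -0.002]
contact_force: [-1.5, 0.6, 0.3]
finger_gap: -0.0001
gripper_force: 0.0
t: 12.5
tcp_pos: [0.5082, 0.2178, 0.1085]
eef_rot: [-0.0, 0.995, 0.105, 0.0]
contact_force: [0.1, 0.0, 0.1]
finger_gap: 0.0002
gripper_force: 0.0
```

View pics/side5.png

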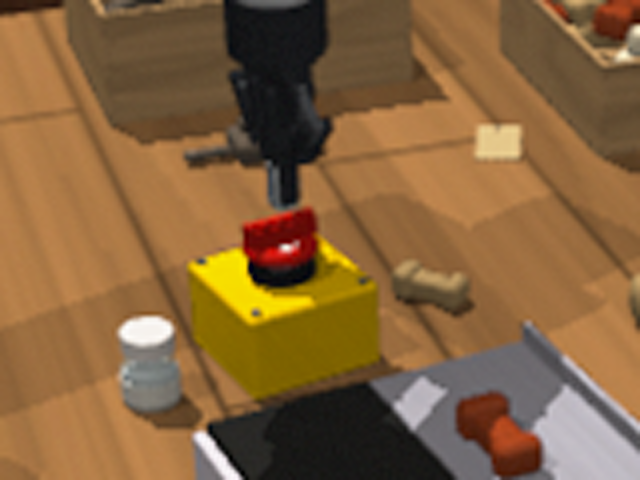

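The fingertip is down behind the bar on its far (+y) side, and the bone (crop (497,430)) is on the plate. Pushing slowly to contact.

```bash
python3 -m crank '[[[0,0.3,0.1,0,0,0,0],[0,0.3,0,0,0,0,0],[0,0.1,0,0,0,0,0],[0,0,0,0,0,0,0]]]' && python3 -m crank '[[[0,0.1,0,0,0,0,0],[0,0.1,0,0,0,0,0],[0,0,0,0,0,0,0]]]' && python3 -m crank '[[[0,0.1,0,0,0,0,0],[0,0.1,0,0,0,0,0],[0,0,0,0,0,0,0]]]'
```

```text
t: 13.05
tcp_pos: [0.5096, 0.2107, 0.1073]
eef_rot: [-0.0, 0.995, 0.104, 0.0]
contact_force: [-1.2, 0.4, 0.0]
finger_gap: -0.0004
gripper_force: 0.0
t: 13.42
tcp_pos: [0.51, 0.2088, 0.1073]
eef_rot: [0.0, 0.995, 0.105, 0.0]
contact_force: [-0.1, -0.3, -0.4]
finger_gap: -0.0001
gripper_force: 0.0
t: 13.8
tcp_pos: [0.5104, 0.2069, 0.1073]
eef_rot: [-0.0, 0.995, 0.105, 0.0]
contact_force: [0.0, 0.7, 0.4]
finger_gap: 0.0002
gripper_force: 0.2
```

```bash
python3 -m crank '[[[0.14,0.2,0,0,0,5,0],[0.14,0.2,0,0,0,5,0],[0.14,0.17,0,0,0,5,0],[0,0,0,0,0,0,0]]]' && python3 -m crank '[[[0.14,0.17,0,0,0,5,0],[0.14,0.17,0,0,0,5,0],[0,0,0,0,0,0,0]]]'
python3 - <<'E'
from h import *
c=cap('side'); cv2.imwrite('pics/side6.png',cv2.resize(c['img'][120:240,190:350],None,fx=4,fy=4,interpolation=cv2.INTER_CUBIC))
E
```

```text
t: 14.3
tcp_pos: [0.5154, 0.2024, 0.1079]
eef_rot: [-0.001, 1.0, -0.027, 0.0]
contact_force: [-3.2, 3.3, 6.5]
finger_gap: 0.0003
gripper_force: 3.6
t: 14.68
tcp_pos: [0.5181, 0.199, 0.1085]
eef_rot: [-0.001, 0.993, -0.114, 0.0]
contact_force: [-4.0, 3.4, 12.5]
finger_gap: -0.0002
gripper_force: 6.5
```

View pics/side6.png

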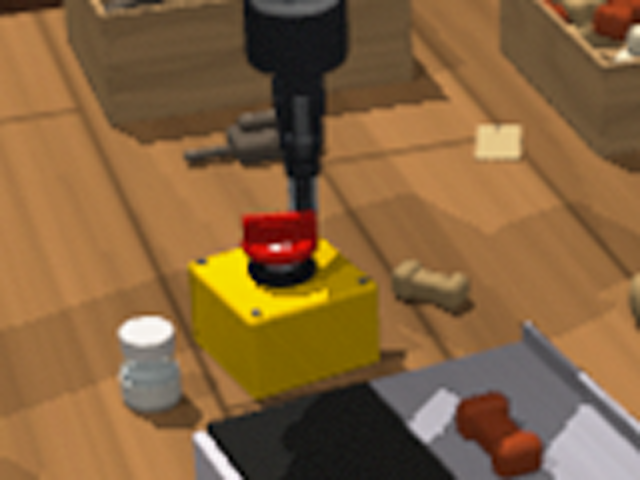

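The bar has turned clockwise, but the 12.5 N upward shows the rising disc touching the fingertip. Raising by 4 mm and continuing.

```bash
python3 -m crank '[[[0,0,-0.2,0,0,0,0],[0,0,-0.2,0,0,0,0],[0,0,0,0,0,0,0]]]' && python3 -m crank '[[[0.14,0.17,0,0,0,5,0],[0.14,0.17,0,0,0,5,0],[0,0,0,0,0,0,0]]]'
```

```text
t: 15.1
tcp_pos: [0.518, 0.1983, 0.1118]
eef_rot: [-0.0, 0.994, -0.113, 0.0]
contact_force: [-1.2, 1.3, 6.1]
finger_gap: 0.0
gripper_force: 3.1
t: 15.48
tcp_pos: [0.5197, 0.1942, 0.1117]
eef_rot: [-0.0, 0.98, -0.2, 0.0]
contact_force: [-1.5, 1.8, 5.2]
finger_gap: -0.0
gripper_force: 2.9
```

Run:
```python
from h import *
for n in ('side','scene'):
    c=cap(n); cv2.imwrite(f'pics/{n}7.png',cv2.resize(c['img'][150:230,225:300] if n=='side' else c['img'][180:260,305:380],None,fx=6,fy=6,interpolation=cv2.INTER_CUBIC))
a=cv2.imread('pics/side7.png');b=cv2.imread('pics/scene7.png')[:,:350]; cv2.imwrite('pics/both7.png',np.hstack([a[:480],b[:480]])) ; print(a.shape,b.shape)
```

```text
(480, 450, 3) (480, 350, 3)
```

View pics/both7.png

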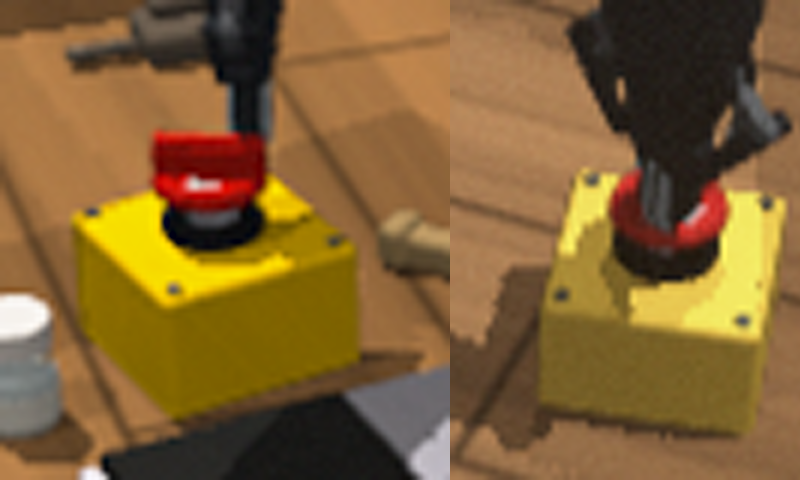

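The grey stem is visible under the head and the bar has turned about 30°, so it seems up or nearly so. I'll relieve the vertical contact and turn a bit more.

```bash
python3 -m crank '[[[0,0,-0.2,0,0,0,0],[0,0,0,0,0,0,0]]]' && python3 -m crank '[[[0.14,0.17,0,0,0,5,0],[0,0,0,0,0,0,0],[0,0,0,0,0,0,0]]]'
python3 - <<'E'
from h import *
from numpy import array as A
for f in ('side1','side2','now'):
    img=cap('side')['img'] if f=='now' else cv2.imread(f'pics/{f}.png')
    H,S,V=cv2.split(cv2.cvtColor(img,cv2.COLOR_BGR2HSV)); red=((H<9)|(H>172))&(S>150)&(V>60)
    red[:160]=0; red[200:]=0; red[:,:240]=0; red[:,280:]=0
    ys,xs=np.nonzero(red); print(f,len(ys),ys.min(),ys.max(),ys.mean(),[int((ys==r).sum()) for r in range(168,190)])
E
```

```text
t: 15.82
tcp_pos: [0.5196, 0.1942, 0.1134]
eef_rot: [-0.0, 0.98, -0.199, 0.0]
contact_force: [0.3, 1.8, 1.1]
finger_gap: -0.0003
gripper_force: 0.7
t: 16.2
tcp_pos: [0.5202, 0.1921, 0.1133]
eef_rot: [-0.0, 0.971, -0.241, 0.0]
contact_force: [0.5, 1.1, 0.5]
finger_gap: 0.0002
gripper_force: 0.8
side1 203 170 184 177.58128078817734 [0, 0, 2, 6, 10, 14, 17, 18, 18, 18, 18, 15, 13, 14, 15, 14, 11, 0, 0, 0, 0, 0]
side2 208 172 186 179.30769230769232 [0, 0, 0, 0, 4, 8, 12, 16, 18, 18, 17, 17, 16, 13, 15, 16, 16, 14, 8, 0, 0, 0]
now 215 171 184 177.43255813953488 [0, 0, 0, 3, 16, 19, 19, 19, 19, 18, 19, 16, 14, 13, 15, 14, 11, 0, 0, 0, 0, 0]
```

The head is back at its unlatched rows (bottom row 184, as before pressing) and only about 1 N of spring force remains, so it has popped. Letting go and withdrawing.

```bash
python3 -m crank '[[[0,-0.5,0,0,0,0,0],[0,-0.8,0,0,0,0,0],[0,-0.8,0,0,0,0,0],[0,0,-2,0,0,0,0],[0,0,-5,0,0,0,0],[0,0,-6,0,0,0,0],[0,0,0,0,0,0,0],[0,0,0,0,0,0,0]]]'
python3 - <<'E'
from h import *
c=cap('side'); cv2.imwrite('pics/side8.png',c['img'])
for f in ('side1','side2','side8'):
    img=cv2.imread(f'pics/{f}.png')
    H,S,V=cv2.split(cv2.cvtColor(img,cv2.COLOR_BGR2HSV)); red=((H<9)|(H>172))&(S>150)&(V>60)
    m=red.copy(); m[:160]=0; m[200:]=0; m[:,:240]=0; m[:,280:]=0
    ys,xs=np.nonzero(m); print(f,len(ys),ys.min(),ys.max(),ys.mean(),[int((ys==r).sum()) for r in range(168,190)])
E0=np.array([.51592,-.0165]); a=np.radians(7.9); n=np.array([np.cos(a),np.sin(a)])
ys,xs=np.nonzero(red); P=ray(c,np.c_[xs,ys],.085)[:,:2]; d=(P-E0)@n; m=(ys>200)&(xs<420); print('bone d',d[m].min(),d[m].max(),d[m].mean())
cv2.imwrite('pics/crop8.png',cv2.resize(c['img'][150:330,200:420],None,fx=3.3,fy=3.3,interpolation=cv2.INTER_CUBIC))
E
```

```text
t: 17.25
tcp_pos: [0.5298, 0.2107, 0.243]
eef_rot: [0.0, 0.97, -0.242, 0.0]
contact_force: [-0.0, 0.8, -0.5]
finger_gap: 0.0002
gripper_force: 0.0
side1 203 170 184 177.58128078817734 [0, 0, 2, 6, 10, 14, 17, 18, 18, 18, 18, 15, 13, 14, 15, 14, 11, 0, 0, 0, 0, 0]
side2 208 172 186 179.30769230769232 [0, 0, 0, 0, 4, 8, 12, 16, 18, 18, 17, 17, 16, 13, 15, 16, 16, 14, 8, 0, 0, 0]
side8 204 170 184 177.56372549019608 [0, 0, 2, 6, 10, 14, 18, 18, 18, 18, 18, 15, 13, 14, 15, 14, 11, 0, 0, 0, 0, 0]
bone d 0.014748196557647253 0.05870307157648652 0.03542496586100259
```

View pics/crop8.png

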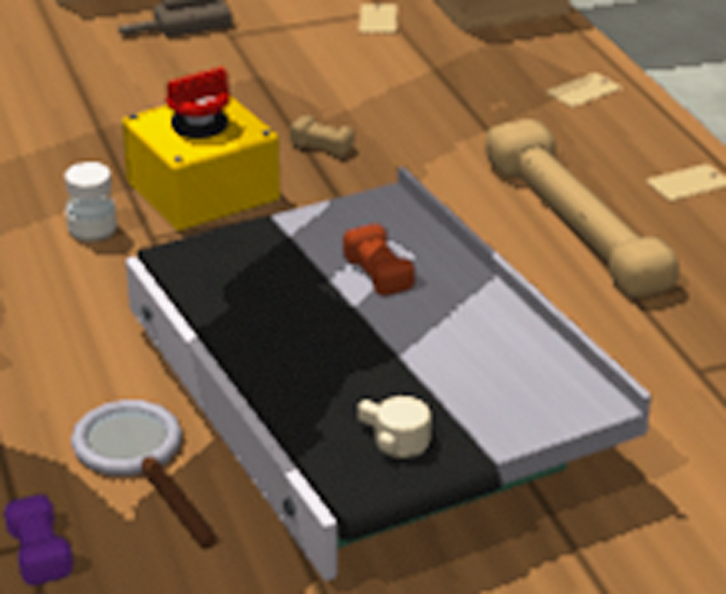

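The crop shows the mushroom up and back at rest (198,92), the bone wholly on the plate (378,258), and the vertebra, jar and other things unmoved. Handing in.

```bash
python3 -c "
from workcell import bot
print(bot.sign_off())"
```

```text
the job is handed in; nothing more can be done
None
```

I pressed and latched the button, pushed the reddish-brown bone wholly onto the steel plate, and turned the mushroom until it popped up and sprang back to rest; I then handed the job in at about 17 s, with no verdict returned.

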